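# Hang the lift-off gate back on the jar bay

### The arm

A 6-joint arm with a two-finger parallel gripper is mounted at the origin on the work surface; the furniture and walls round the work are solid. World frame = base frame: x ahead of the robot, y to its left, z up, the work surface at z = 0. Lengths are in mm, angles in degrees, forces in N, time in s.
With the tool pointing down it reaches from about 300 to 850 mm from the base axis. Payload 4.2 kg.
Tool frame: the origin (TCP) lies midway between the tips of the shut fingers; the grasp point (between the pads) lies 19 mm behind it; z points along the fingers, y is the line along which they close (so a half turn about z gives the same grasp; the last joint's range is limited). The gripper opens to 91 mm and grips with 3 to 60 N. Pads are 32 mm wide; open, the fingers measure 118 mm over their backs; the gripper's body (76 mm by 178 mm) begins 60 mm behind the grasp point.
Start: joints at [-68.64, 18.312, 89.639, -0, 72.044, -1.146], TCP at [220.101, -531.224, 213.976] pointing down, gripper open.
Joint ranges: [-177.97, 177.97], [-48.28, 115.42], [12.27, 149.76], [-77.06, 257.06], [2.81, 150.46], [-146.56, 146.56]. Speed limits (degrees/s): [147.25, 147.25, 180, 180, 180, 180].

### API

Orientations are given as [roll, pitch, yaw] about the fixed x, y, z axes, in that order (R = Rz(yaw) Ry(pitch) Rx(roll)).
In Python, from workcell import env, optics, order, status gives the robot as it stands (env), with the cameras (optics), the job (order) and the readings (status).
- The arm moves only by the tool send_path, called after "Call:" as a command line: name --pt "numbers of a row" for each row, then --argument value for the rest. Schema: {"type":"object","properties":{"ticks":{"type":"array","items":{"type":"array","items":{"type":"number"},"minItems":6,"maxItems":6},"minItems":1,"maxItems":8},"aperture":{"type":"number"},"force":{"type":"number"},"only":{"type":"string"},"quiet":{"type":"boolean"},"lines":{"type":"string"}},"required":["ticks"],"additionalProperties":false}. ticks is a list of rows, 1 to 8 of them, each of 6 numbers: dx, dy, dz in mm, then a rotation vector rx, ry, rz in degrees; each row shifts and turns the commanded pose from where the row before left it, along the tool's axes as they then stand; what a row does not reach is not made up. A row lasts 1/10 s, in which the tool goes at most 50 mm and 8.59 degrees, less where a joint would pass 70% of its speed; a pose out of reach is approached as far as the arm can. aperture is the finger opening in mm, set as the call begins (left out keeps the last). The fingers move at their own pace and stop on an object; force is the grip in N (left out, the last holds). Time passes only in rows, so rows that do not move let the fingers close. The tool returns the time, the measured TCP pose, the force, the opening and the grip force at its end. only (a regular expression) keeps the lines of the reply that match it, lines (a string "A,B") keeps lines A to B, and quiet returns only ok. Input that does not fit is refused with a message, and nothing moves.
- status.state(): the state, without advancing time (a new reading comes with each control period).
- optics.grab_frame(name): name is "scene" or "side" or "wrist"; returns the picture (384x512x3 uint8, blue, green, red); there is no depth.
- optics.camera_model(name): a dict with "fx", "fy", "cx", "cy" (pixels), "T" (4x4, takes a point from camera to world coordinates). Camera axes: x right, y up, looking along -z (the intrinsics and any distortion apply to the point x, -y, -z); pixel columns grow to the right and rows downward; lengths in mm; the calibration is good to about 2 mm. A picture is of the moment at which its call begins: read the wrist's pose just before it. camera_model takes no time and is no camera call; for the wrist camera it gives the pose at the moment of the call.
- order.job_done(): hands the job in; it is judged then, once.
The state is a dict: "time_s": time; "qpos": joint angles; "qvel": joint speeds; "effort": joint torques, N m; "ee_pos": TCP position; "ee_rot": TCP orientation; "force": force on the tool from outside, world axes, zero at the start; "torque": the same for the moment, N m; "gripper_width": finger opening in mm; "gripper_force": force on a finger pad.
Only numpy, scipy, OpenCV 4.12 (cv2) and the standard library are available. Lean on these libraries where they do the work, as an engineer would, in place of code of your own. Each camera call takes 0.05 s, during which the arm holds its last target. There are 200 camera calls.

### The job

Hang the blue gate back on the hinge of the plywood jar bay so that it closes the bay's front: bring it in from the front, held a little higher than home so that each knuckle stands above its own pin, then lower it so both knuckles drop onto the two pins together. Keep hold of it until it stands on the bay's base, then let go and draw the hand clear. Leave the yellow gate where it is, and leave the pigment jar in the bay standing where it is.

Things in the scene. Friction and masses are not known exactly. Their poses are not given: they have to be found in the camera images.
- gate_blue: Blue-framed gate, white infill, 0.25 kg, standing free, 140 mm high. Origin: on its hinge line at underside level; z up, x normal to panel. Panel y -20 to -140. Grip the top rail from above: 14 thick (x), z 100-140, middle y -80. Foot rail 26 thick. Two knuckle rings on the hinge line: bore 24, outside 31, 14 high, undersides z 20 and 105. Starts within 0.6 rad of its hung yaw.
- gate_yellow: Gate of another bay, same shape, size and origin as the blue one but with a yellow frame, standing free on the table; the two gates may have exchanged places. Not to be moved.
- bay: Fixed plywood bay, open on top and in front (-x). Origin: on the pin line at table level, z up. Base plate 6 mm thick, x -35 to 140; walls 71 mm high, 32 mm and more behind the gate. Blue hinge post 140 high at left, inner face y +26. Gate is home with its origin at (0, 0, 6) mm and its axes parallel to the bay's: it then stands on the base plate, knuckles 2 mm above the brackets.
- pin_low (a point): Tip of the lower brass pin, on the bay at (0, 0, 45) mm; the upper pin's tip is 85 mm straight above. Pins 21 mm long, 14 thick at foot, 5 at tip, on 6 mm thick brackets from the post. Knuckles clear the tips with the gate 19 mm above home; the lower knuckle passes under the upper bracket up to 63 mm above home. So bring it in level from -x, 40 mm above home, then lower.
- jar_umber: Pigment jar with umber powder and a black cap, 42 mm across, 55 mm high, standing on the base plate inside the bay behind the gate. Origin: centre of its underside. To be left alone.

How it is judged:
By the outcome, as a careful person would: the job done as asked, in the order asked, and still so for the second after the job is handed in, with the robot touching nothing.
It also fails if it takes over 43 s, if anything falls off the work surface, if the arm or the gripper's body presses on something with over 40 N, if the wrist force passes 120 N, or if a joint passes its speed limit or range.

## Working session

There is one attempt and no reset: what is moved stays moved. The work goes in short steps, Python scripts to look and compute and a tool call to move; the robot and the scene stay as the last step left them, time stands still between calls to the robot, and variables do not carry over. Pictures are saved under pics/ and viewed, at most 13 in all, crops included, and the job is handed in when it is done.

```bash
ls; mkdir -p pics
```

Run:
```python
from workcell import env, optics, order, status
import cv2,numpy as np
for n in("scene","side","wrist"):
    m=optics.camera_model(n); print(n,{k:(np.round(v,2).tolist() if k=="T" else v) for k,v in m.items()})
    cv2.imwrite(f"pics/{n}0.png",optics.grab_frame(n))
a=[cv2.imread(f"pics/{n}0.png") for n in("scene","side")]
s=status.state();print(s)
```

```text
pics
workcell.py
scene {'fx': 378.93132890769346, 'fy': 378.93132890769346, 'cx': 258.5712445316026, 'cy': 189.38382932484888, 'T': [[-0.92, 0.27, -0.3, 298.93], [-0.4, -0.64, 0.66, 580.94], [-0.01, 0.72, 0.69, 645.57], [0.0, 0.0, 0.0, 1.0]]}
side {'fx': 408.27346993222, 'fy': 408.27346993222, 'cx': 262.326364937389, 'cy': 191.6698915746659, 'T': [[-1.0, -0.0, 0.07, 612.97], [0.06, -0.32, 0.94, 823.9], [0.02, 0.95, 0.32, 359.23], [0.0, 0.0, 0.0, 1.0]]}
wrist {'fx': 288.23582520779087, 'fy': 288.23582520779087, 'cx': 249.76126737000985, 'cy': 188.52191145143334, 'T': [[0.38, 0.9, 0.23, 284.99], [-0.92, 0.37, 0.09, -504.66], [-0.0, -0.25, 0.97, 384.1], [0.0, 0.0, 0.0, 1.0]]}
{'time_s': 0.15, 'qpos': array([-6.86399461e+01,  1.83435354e+01,  8.96864092e+01,  1.07340223e-03,
        7.20448181e+01, -1.14463555e+00]), 'qvel': array([-0.05295821, -0.03666616, -0.09421618,  0.02386862,  0.03853567,
       -0.08769596]), 'effort': array([-5.73614875e-05, -4.12775695e+01, -2.32155740e+01,  7.27773691e-02,
        4.33504069e-02, -9.85944416e-05]), 'ee_pos': array([ 219.97640853, -530.87755173,  213.33703682]), 'ee_rot': array([-1.79925273e+02, -2.51397352e-03,  2.25043563e+01]), 'force': array([-0.28936784, -0.12215144, -0.29723555]), 'torque': array([ 0.03106005, -0.06667274, -0.02724958]), 'gripper_force': 0.0, 'gripper_width': 91.49816831099974}
```

View pics/scene0.png

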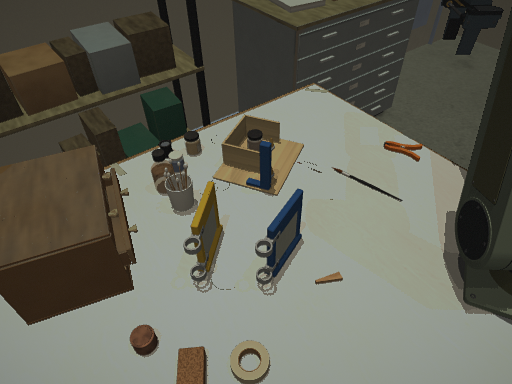

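View pics/side0.png

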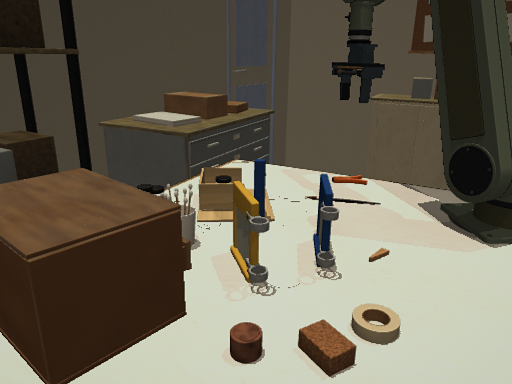

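The scene view shows the blue gate on the right, with knuckle rings at about (264,246) and (264,275). The yellow gate's rings are at (192,244) and (198,272). The bay is at (262,165), its blue post at (265,165), and the jar is at (255,137). I'll zoom in for the pixel positions.

Create h.py:
```python
from workcell import env, optics, order, status
import cv2,numpy as np
from scipy.spatial.transform import Rotation as Ro
def ray(m,u,v):
    d=np.array([(u-m["cx"])/m["fx"],-(v-m["cy"])/m["fy"],-1.]);T=np.array(m["T"]);return T[:3,3],T[:3,:3]@d
def onz(m,u,v,z):
    o,d=ray(m,u,v);return o+d*(z-o[2])/d[2]
def tri(*mp):
    A=0;b=0
    for m,u,v in mp:
        o,d=ray(m,u,v);d=d/np.linalg.norm(d);P=np.eye(3)-np.outer(d,d);A=A+P;b=b+P@o
    return np.linalg.solve(A,b)
def proj(m,p):
    T=np.array(m["T"]);c=T[:3,:3].T@(np.asarray(p)-T[:3,3]);return m["cx"]-m["fx"]*c[0]/c[2],m["cy"]+m["fy"]*c[1]/c[2]
def base(): 
    return status.state()
```

Run:
```python
from h import *
a=cv2.imread("pics/scene0.png")[110:200,205:320];b=cv2.imread("pics/scene0.png")[175:295,235:320]
c=cv2.imread("pics/side0.png")[145:275,180:350]
r=lambda x,h:cv2.resize(x,(int(x.shape[1]*h/x.shape[0]),h),interpolation=cv2.INTER_CUBIC)
top=np.hstack([r(a,300),r(b,300)]);cc=r(c,300)
W=max(top.shape[1],cc.shape[1]);im=np.zeros((600,W,3),np.uint8);im[:300,:top.shape[1]]=top;im[300:,:cc.shape[1]]=cc
print(im.shape,a.shape,b.shape,c.shape);cv2.imwrite("pics/c1.png",im)
ms=optics.camera_model("scene");md=optics.camera_model("side")
print("blue up",onz(ms,264,246,112),onz(md,330,213,112),tri((ms,264,246),(md,330,213)))
print("blue lo",onz(ms,264,275,27),onz(md,326,259,27),tri((ms,264,275),(md,326,259)))
print("yel up",tri((ms,192,244),(md,259,224)),"lo",tri((ms,198,272),(md,258,274)))
for p in [(213,177),(272,191),(304,147)]: print("base",p,onz(ms,*p,6))
print("post",onz(ms,265,142,140),onz(md,260,160,140))
print("railfar",onz(ms,300,193,140),onz(md,325,178,140))
```

```text
(600, 595, 3) (90, 115, 3) (120, 85, 3) (130, 170, 3)
blue up [460.71082196 203.34503637 112.        ] [457.50263747 211.45441752 112.        ] [458.31745621 205.03410517 111.32428539]
blue lo [459.5867637 206.7324617  27.       ] [457.87602234 210.29039515  27.        ] [458.43483059 207.49141967  26.51086512]
yel up [577.75915408 250.25317646 111.77520007] lo [577.88912787 250.53011487  25.12979309]
base (213, 177) [696.24722413 -21.76076893   6.        ]
base (272, 191) [539.82061017 -32.31729967   6.        ]
base (304, 147) [ 524.00151786 -227.09332226    6.        ]
post [562.04675854 -41.95342966 140.        ] [558.81567587 -24.93088615 140.        ]
railfar [438.22892674  80.65103537 140.        ] [445.63331401 107.16902776 140.        ]
```

View pics/c1.png

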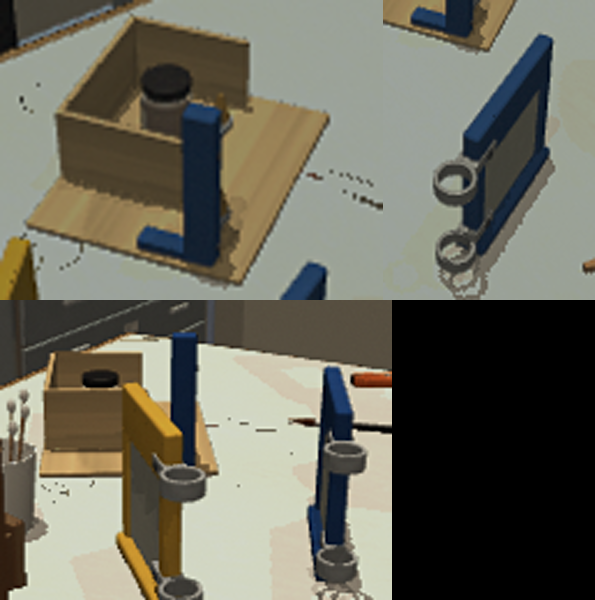

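Call:
send_path --pt "0 0 -15 0 0 -8.44" --pt "0 0 -15 0 0 -8.44" --pt "0 0 -15 0 0 -8.44" --pt "0 0 -15 0 0 -8.44" --pt "0 0 -15 0 0 -8.44" --pt "0 0 -15 0 0 -8.44" --pt "0 0 -15 0 0 -8.44" --pt "0 0 -15 0 0 -8.44"

```text
time_s: 0.95
ee_pos: [220.0, -531.0, 334.2]
ee_rot: [-180.0, -0.0, 90.4]
force: [-0.2, -1.1, 0.1]
gripper_width: 91.2
gripper_force: 0.0
```

Call:
send_path --pt "40 15 0 0 0 0" --pt "40 15 0 0 0 0" --pt "40 15 0 0 0 0" --pt "40 15 0 0 0 0" --pt "40 15 0 0 0 0" --pt "40 15 0 0 0 0" --pt "40 15 0 0 0 0" --pt "40 15 0 0 0 0"

```text
time_s: 1.75
ee_pos: [340.0, -209.4, 333.8]
ee_rot: [180.0, -0.0, 90.0]
force: [1.4, -0.0, -0.6]
gripper_width: 91.1
gripper_force: 0.0
```

Call:
send_path --pt "40 14 0 0 0 0" --pt "40 14 0 0 0 0" --pt "40 14 0 0 0 0" --pt "40 14 0 0 0 0" --pt "40 14 0 0 0 0" --pt "40 14 0 0 0 0" --pt "30 10 0 0 0 0" --pt "0 0 0 0 0 0"

```text
time_s: 2.55
ee_pos: [434.5, 61.9, 333.3]
ee_rot: [-180.0, -0.1, 90.3]
force: [-0.1, 0.6, 0.9]
gripper_width: 91.2
gripper_force: 0.0
```

Run:
```python
from h import *
m=optics.camera_model("wrist");f=optics.grab_frame("wrist");cv2.imwrite("pics/w1.png",f);np.save("w1.npy",m,allow_pickle=True)
cv2.imwrite("pics/w1b.png",cv2.resize(f,(800,600),interpolation=cv2.INTER_CUBIC))
```

```text
(no output)
```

View pics/w1b.png

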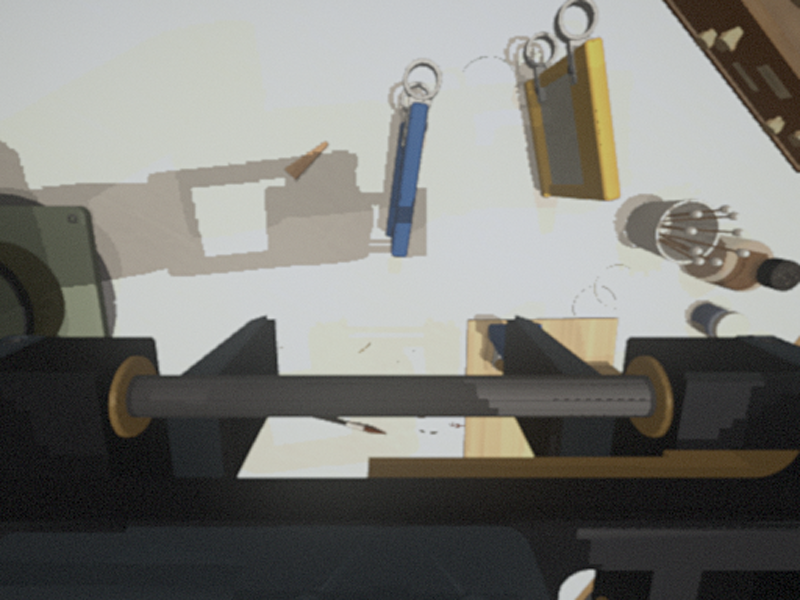

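The wrist view shows the blue gate's upper ring at (422,80) in the enlarged picture, and its top rail from (418,104) to (400,256). The gripper blocks the bay, so I'll move the tool to -y to see the bay ahead of it.

Call:
send_path --pt "-45 10 0 0 0 0" --pt "-45 10 0 0 0 0" --pt "-45 10 0 0 0 0" --pt "-45 10 0 0 0 0" --pt "-45 10 0 0 0 0" --pt "-45 10 0 0 0 0" --pt "0 0 0 0 0 0"

```text
time_s: 3.3
ee_pos: [493.4, -217.1, 332.8]
ee_rot: [-179.9, 0.1, 89.6]
force: [-0.3, 0.1, 0.0]
gripper_width: 90.9
gripper_force: 0.0
```

Run:
```python
from h import *
m=optics.camera_model("wrist");f=optics.grab_frame("wrist");cv2.imwrite("pics/w2.png",f);np.save("w2.npy",m,allow_pickle=True)
cv2.imwrite("pics/w2b.png",cv2.resize(f,(800,600),interpolation=cv2.INTER_CUBIC))
m=np.load("w1.npy",allow_pickle=True).item();k=1.5625
g=lambda u,v,z:onz(m,u/k,v/k,z)
r=g(422,79,119);a=g(418.5,104,140);b=g(400,256,140)
print("ring",r,"near",a,"far",b,"len",np.linalg.norm(a-b),"yaw",np.degrees(np.arctan2(*(a-b)[[1,0]]))-90)
```

```text
ring [459.52072895 208.12500732 119.        ] near [455.95305316 186.57152591 140.        ] far [443.23517719  70.85976486 140.        ] len 116.4085736303125 yaw -6.27220166321456
```

View pics/w2b.png

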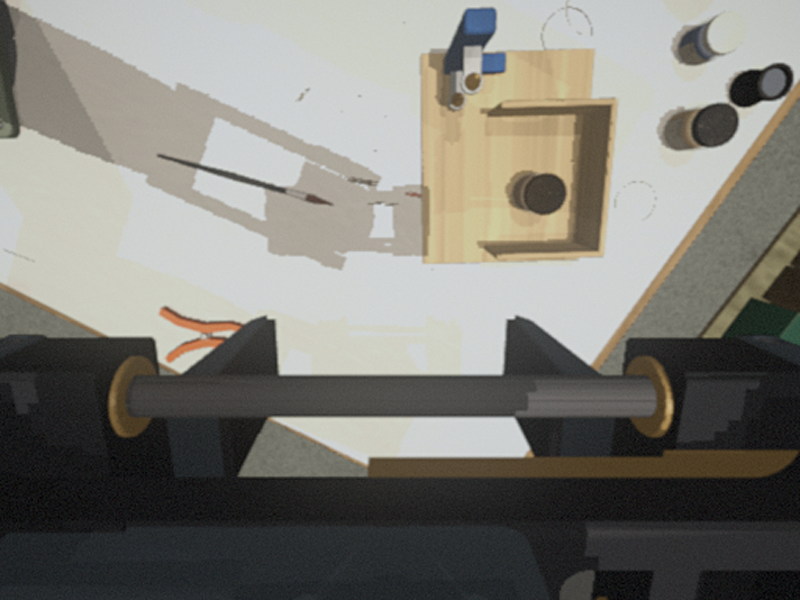

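The bay is clear in this view. The plate corners are near (421,52), (423,263) and (604,258). The post top is at (478,20), the pins are near (473,80) and (458,100), and the jar cap is at (544,193). I'll zoom in on the pins and work out the bay pose.

Run:
```python
from h import *
f=cv2.imread("pics/w2.png")[0:85,255:355]
cv2.imwrite("pics/c2.png",cv2.resize(f,None,fx=7,fy=7,interpolation=cv2.INTER_NEAREST))
m=np.load("w2.npy",allow_pickle=True).item();k=1.5625
P=[onz(m,u/k,v/k,6) for u,v in[(421,52),(423,263),(604,258),(593,49)]]
print(np.round(P,1))
for i in range(4):
    d=P[i]-P[(i+1)%4];print(np.linalg.norm(d),np.degrees(np.arctan2(d[1],d[0])))
for u,v,z in[(473,80,130),(458,100,45)]: print(onz(m,u/k,v/k,z))
```

```text
[[ 526.   -25.     6. ]
 [ 530.4 -239.4    6. ]
 [ 732.4 -235.1    6. ]
 [ 697.9  -23.5    6. ]]
214.4538239535318 91.17916192376235
202.03331058296035 -178.77153701621776
214.34252952974649 -80.73258459875997
171.88807517868224 0.48927524772381376
[558.15888916 -75.1969271  130.        ]
[558.99070524 -76.02443952  45.        ]
```

View pics/c2.png

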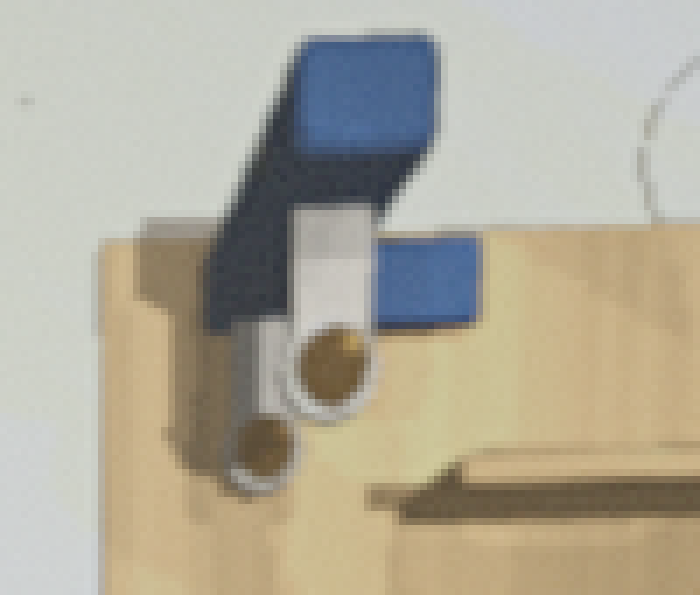

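Run:
```python
from h import *
m=np.load("w2.npy",allow_pickle=True).item()
f=cv2.imread("pics/w2.png").astype(float);s=cv2.GaussianBlur(f[:,:,2]-f[:,:,0],(0,0),1)  # wood: R>>B
def sub(a,i0):
    d=np.abs(np.diff(a));i=d.argmax();w=d[max(i-2,0):i+3];return i0+.5+(w*np.arange(max(i-2,0),max(i-2,0)+len(w))).sum()/w.sum()
E1=[(sub(s[v,262:280],262),v) for v in range(45,160,3)]
E2=[(u,sub(s[160:176,u],160)) for u in range(276,370,3)]
E3=[(u,sub(s[24:42,u],24)) for u in range(330,372,3)]
for n,E in(("front",E1),("right",E2),("left",E3)):
    P=np.array([onz(m,u,v,6)[:2] for u,v in E]).astype(np.float32)
    vx,vy,x,y=cv2.fitLine(P,cv2.DIST_HUBER,0,.01,.01).ravel();print(n,np.degrees(np.arctan2(vy,vx)),(x,y),np.abs((P-[x,y])@[-vy,vx]).max())
print("pins",onz(m,302.4,52.0,112),onz(m,292.4,63.7,27))
# check by projecting into scene/side
for c in("scene","side"):
    mm=optics.camera_model(c)
    for p in[(558,-74,150),(558,-74,130)]: print(c,proj(mm,p))
```

```text
front -88.75162 (np.float32(527.4396), np.float32(-130.75685)) 0.4290018
right 1.23026 (np.float32(609.859), np.float32(-237.89578)) 0.6637379
left 1.2683289 (np.float32(654.3188), np.float32(-23.505182)) 0.19031471
pins [560.83110562 -72.625186   112.        ] [560.3783367  -72.77888632  27.        ]
scene (np.float64(272.19628704748527), np.float64(130.86177127133124))
scene (np.float64(272.0942282329294), np.float64(138.1166316197197))
side (np.float64(259.1496372261531), np.float64(150.21394452705596))
side (np.float64(259.0011431277221), np.float64(158.85183585417525))
```

Call:
send_path --pt "44 -5 0 0 0 0" --pt "44 -5 0 0 0 0" --pt "44 -5 5 0 0 0" --pt "44 -5 15 0 0 0" --pt "44 -5 20 0 0 0" --pt "44 -5 20 0 0 0" --pt "44 -5 20 0 0 0" --pt "37 -8 20 0 0 0" --aperture 60

```text
time_s: 4.15
ee_pos: [449.2, 135.9, 233.6]
ee_rot: [180.0, -0.0, 90.1]
force: [0.8, -1.5, -0.0]
gripper_width: 59.5
gripper_force: 0.0
```

Call:
send_path --pt "0 0 0 0 0 6.5" --pt "0 0 0 0 0 0" --pt "0 0 0 0 0 0"

```text
time_s: 4.45
ee_pos: [450.4, 133.7, 234.5]
ee_rot: [180.0, 0.0, 83.7]
force: [-0.5, -0.7, 0.4]
gripper_width: 59.9
gripper_force: 0.0
```

Run:
```python
from h import *
s=status.state();e=s["ee_pos"];R=Ro.from_euler("xyz",s["ee_rot"],degrees=True).as_matrix()
print(s["ee_pos"],s["ee_rot"],R.T@(np.array([450,128.4,103])-e))
```

```text
[450.40446747 133.71398249 234.46534266] [1.79954878e+02 1.46460287e-04 8.36619656e+01] [-5.32581762e+00  8.11044099e-02  1.31465461e+02]
```

Call:
send_path --pt "-5 0 30 0 0 0" --pt "0 0 35 0 0 0" --pt "0 0 30 0 0 0" --pt "0 0 20 0 0 0" --pt "0 0 12 0 0 0" --pt "0 0 4.5 0 0 0" --pt "0 0 0 0 0 0"

```text
time_s: 5.15
ee_pos: [450.4, 128.3, 102.6]
ee_rot: [180.0, 0.0, 83.5]
force: [0.2, -1.1, 0.4]
gripper_width: 59.9
gripper_force: 0.0
```

Call:
send_path --pt "0 0 0 0 0 0" --pt "0 0 0 0 0 0" --pt "0 0 0 0 0 0" --pt "0 0 0 0 0 0" --pt "0 0 0 0 0 0" --pt "0 0 0 0 0 0" --aperture 0 --force 40

```text
time_s: 5.75
ee_pos: [450.1, 128.9, 102.5]
ee_rot: [-180.0, 0.0, 83.5]
force: [0.6, 0.3, 0.6]
gripper_width: 14.8
gripper_force: 0.8
```

Call:
send_path --pt "0 0 0 0 0 0" --pt "0 0 0 0 0 0"

```text
time_s: 5.95
ee_pos: [450.1, 128.9, 102.4]
ee_rot: [-180.0, 0.0, 83.5]
force: [-0.1, 0.5, 0.0]
gripper_width: 13.5
gripper_force: 40.0
```

Call:
send_path --pt "0 0 -6 0 0 0" --pt "0 0 -20 0 0 0" --pt "0 0 -20 0 0 0" --pt "0 0 0 0 0 0" --pt "0 0 0 0 0 0"

```text
time_s: 6.45
ee_pos: [450.0, 128.8, 148.2]
ee_rot: [-180.0, 0.0, 83.5]
force: [-0.8, 0.9, -4.8]
gripper_width: 14.0
gripper_force: 40.0
```

Run:
```python
from h import *
s=status.state();m=optics.camera_model("wrist");np.save("w3.npy",m,allow_pickle=True);f=optics.grab_frame("wrist");print(s["ee_pos"],s["ee_rot"])
cv2.imwrite("pics/w3.png",f);cv2.imwrite("pics/w3b.png",cv2.resize(f,(800,600),interpolation=cv2.INTER_CUBIC))
```

```text
[449.99646357 128.80282755 148.15236482] [-1.79998553e+02  1.07321486e-02  8.35294928e+01]
```

View pics/w3b.png

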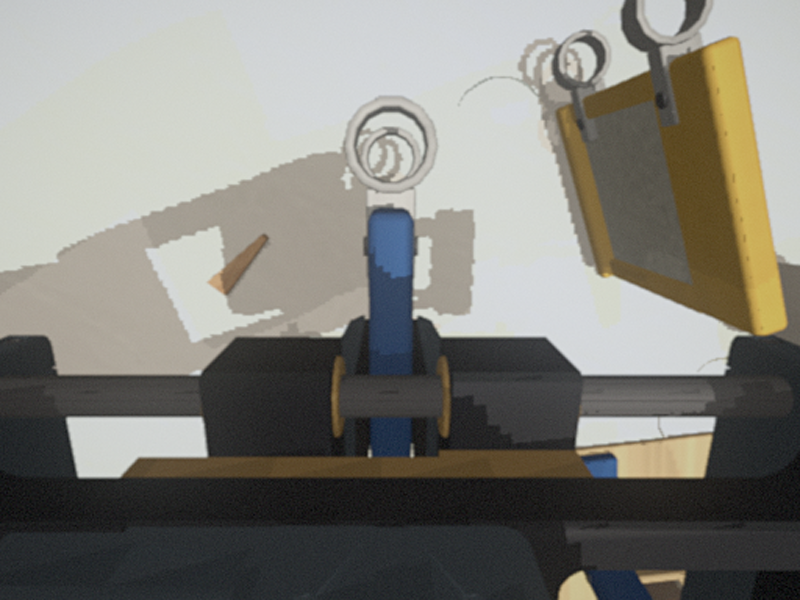

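Run:
```python
from h import *
m=np.load("w3.npy",allow_pickle=True).item();k=1.5625
e=np.array([450,128.8,148.2]);R=Ro.from_euler("xyz",[180,0,83.5],degrees=True).as_matrix()
T=lambda u,v,z:R.T@(onz(m,u/k,v/k,z)-e)
print("ringU",T(390.5,143.5,165),"railend",T(391,211,186),"left/right at 300",T(369,300,186),T(412,300,186))
f=cv2.imread("pics/w3.png")[58:130,215:285];cv2.imwrite("pics/c3.png",cv2.resize(f,None,fx=8,fy=8,interpolation=cv2.INTER_NEAREST))
# off=tool-frame hinge; target TCP
for off in (80,81,82):
    y=np.radians(1.25);print(off,560.8+off*np.sin(y),-72.7-off*np.cos(y))
```

```text
ringU [ 80.63091481   1.05505799 -16.8       ] railend [ 60.40675278   1.19942583 -37.8       ] left/right at 300 [ 33.59053915  -5.50584825 -37.8       ] [ 33.5954202    7.64109179 -37.8       ]
80 562.5451908027649 -152.68096216639273
81 562.5670056877995 -153.68072419347266
82 562.5888205728339 -154.68048622055255
```

View pics/c3.png

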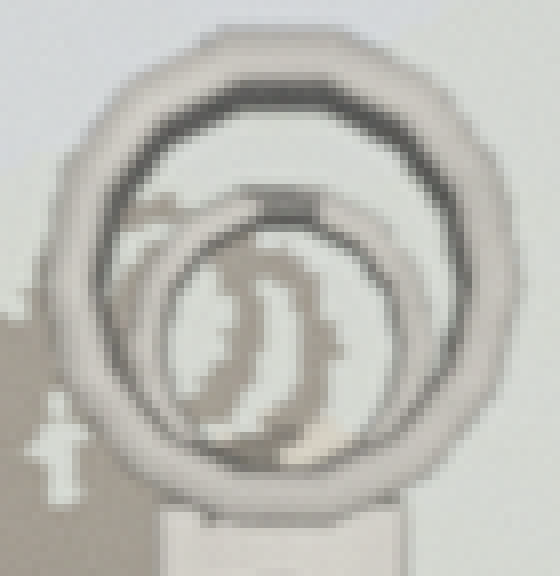

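The gate is held square: the upper ring is at tool x ≈ 80.6, and the lower ring shows directly below it in the crop (centres at columns 284 and 283). Next I turn it to the bay's yaw and carry it to the front of the bay.

Call:
send_path --pt "-10 0 0 0 0 -3.75" --pt "-30 0 0 0 0 -4" --pt "-40 1 0 0 0 0" --pt "-40 1 0 0 0 0" --pt "-40 1 0 0 0 0" --pt "-40 1 0 0 0 0" --pt "-40 1 0 0 0 0" --pt "-30 1 0 0 0 0"

```text
time_s: 7.3
ee_pos: [457.9, -142.8, 147.1]
ee_rot: [-179.9, -0.0, 91.2]
force: [0.0, 0.5, -2.5]
gripper_width: 13.9
gripper_force: 40.0
```

Call:
send_path --pt "-12 0 0 0 0 0" --pt "0 0 0 0 0 0" --pt "0 0 0 0 0 0" --pt "0 0 0 0 0 0"

```text
time_s: 7.7
ee_pos: [458.7, -151.4, 148.1]
ee_rot: [-179.9, -0.0, 91.4]
force: [0.1, 0.5, -2.6]
gripper_width: 13.8
gripper_force: 40.0
```

Run:
```python
from h import *
s=status.state();m=optics.camera_model("wrist");np.save("w4.npy",m,allow_pickle=True);f=optics.grab_frame("wrist")
e=s["ee_pos"];R=Ro.from_euler("xyz",s["ee_rot"],degrees=True).as_matrix()
print(e,s["ee_rot"],R.T@(np.array([560.3+1.75,-72.7-80.3,148.5])-e))
cv2.imwrite("pics/w4.png",f);cv2.imwrite("pics/w4b.png",cv2.resize(f,(800,600),interpolation=cv2.INTER_CUBIC))
for p in[(560.3,-72.7,130),(560.3,-72.7,45)]: print(np.array(proj(m,p))*1.5625)
```

```text
[ 458.72612079 -151.38937313  148.0928938 ] [-1.79946417e+02 -4.96363245e-02  9.13536645e+01] [ -4.05071597 103.25656559  -0.50718062]
[644.6685108  161.29800927]
[565.32068749 167.165575  ]
```

View pics/w4b.png

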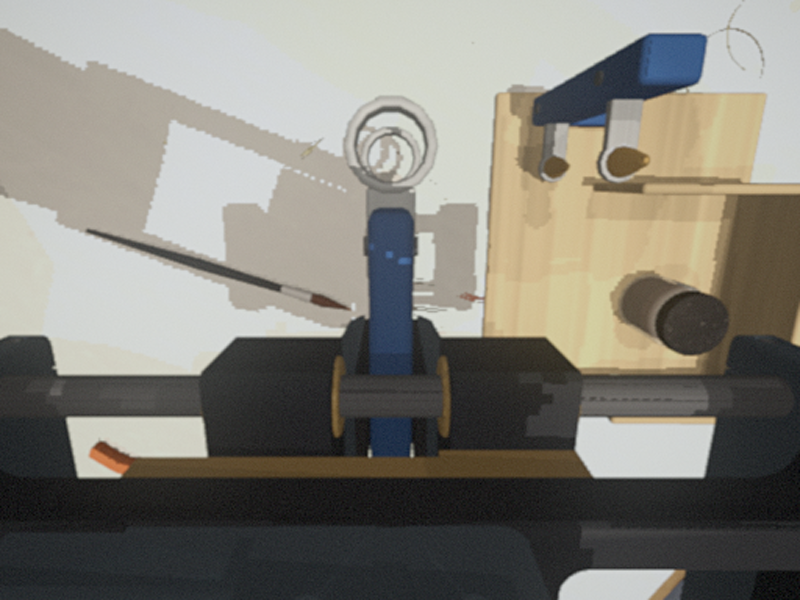

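The predicted pin tips at (645,161) and (565,167) match the picture. I'll bring the gate in level.

Call:
send_path --pt "-2 10 0 0 0 0" --pt "-2 25 0 0 0 0" --pt "0 25 0 0 0 0" --pt "0 25 0 0 0 0" --pt "0 13 0 0 0 0" --pt "0 5 0 0 0 0" --pt "0 0 0 0 0 0" --pt "0 0 0 0 0 0"

```text
time_s: 8.55
ee_pos: [561.1, -154.3, 148.3]
ee_rot: [-179.9, -0.0, 91.3]
force: [0.3, -0.0, -3.0]
gripper_width: 14.0
gripper_force: 40.0
```

Run:
```python
from h import *
s=status.state();m=optics.camera_model("wrist");np.save("w5.npy",m,allow_pickle=True);f=optics.grab_frame("wrist")
e=s["ee_pos"];R=Ro.from_euler("xyz",s["ee_rot"],degrees=True).as_matrix()
print(e,s["ee_rot"],s["force"],R.T@(np.array([560.3+1.75,-72.7-80.3,148.5])-e))
c=f[50:130,200:310];cv2.imwrite("pics/w5.png",f);cv2.imwrite("pics/w5b.png",cv2.resize(c,None,fx=7,fy=7,interpolation=cv2.INTER_NEAREST))
for p in[(560.3,-72.7,130),(560.3,-72.7,45)]: print((np.array(proj(m,p))-[200,50])*7)
```

```text
[ 561.10351335 -154.3125203   148.28526397] [-1.79917776e+02 -1.02919734e-02  9.12803276e+01] [ 2.51829184e-01 -8.67074432e-04 -3.01086258e+00] [ 1.2910828   0.97526856 -0.21590393]
[349.17170714 310.38534544]
[349.87387395 355.85916543]
```

View pics/w5b.png

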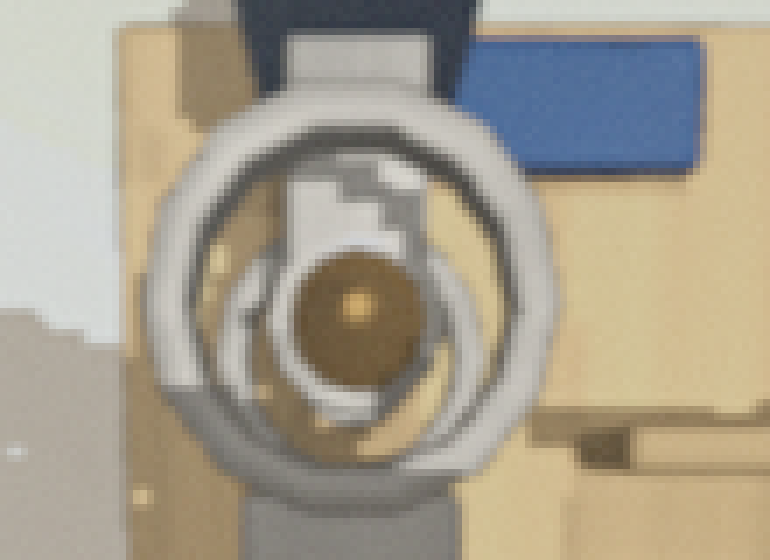

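The upper ring is centred at (352,298) in this crop, with the pin tip at (357,303) inside it. Allowing for height, the pin line is about 2.3 mm further along tool x and 0.6 mm along y, so I'll correct for that and then lower.

Call:
send_path --pt "2.3 0.6 0 0 0 0" --pt "0 0 0 0 0 0" --pt "0 0 6 0 0 0" --pt "0 0 8 0 0 0" --pt "0 0 8 0 0 0" --pt "0 0 5 0 0 0" --pt "0 0 3 0 0 0" --pt "0 0 0 0 0 0"

```text
time_s: 9.4
ee_pos: [562.4, -152.1, 117.7]
ee_rot: [-179.9, -0.0, 91.3]
force: [0.7, 0.9, -2.7]
gripper_width: 13.9
gripper_force: 40.0
```

Call:
send_path --pt "0 0 3 0 0 0" --pt "0 0 2 0 0 0" --pt "0 0 2 0 0 0" --pt "0 0 1 0 0 0" --pt "0 0 0 0 0 0" --pt "0 0 0 0 0 0"

```text
time_s: 10.0
ee_pos: [562.8, -152.2, 110.5]
ee_rot: [180.0, 0.0, 91.3]
force: [-0.6, 0.2, -2.9]
gripper_width: 13.5
gripper_force: 40.0
```

Call:
send_path --pt "0 0 1 0 0 0" --pt "0 0 0.6 0 0 0" --pt "0 0 0 0 0 0" --pt "0 0 0 0 0 0"

```text
time_s: 10.4
ee_pos: [562.7, -152.2, 108.9]
ee_rot: [180.0, 0.0, 91.3]
force: [-0.6, -0.1, -3.5]
gripper_width: 13.8
gripper_force: 40.0
```

Call:
send_path --pt "0 0 0.7 0 0 0" --pt "0 0 0 0 0 0" --pt "0 0 0 0 0 0"

```text
time_s: 10.7
ee_pos: [562.8, -152.2, 108.5]
ee_rot: [180.0, 0.0, 91.3]
force: [0.3, 0.8, 0.5]
gripper_width: 13.5
gripper_force: 40.0
```

Contact: the gate's weight has come off the wrist at TCP z 108.5, which is the expected home height. I'll check the seating before releasing.

Call:
send_path --pt "0 0 0.3 0 0 0" --pt "0 0 0 0 0 0"

```text
time_s: 10.9
ee_pos: [562.8, -152.2, 108.5]
ee_rot: [180.0, 0.0, 91.3]
force: [-1.6, 1.2, 3.5]
gripper_width: 13.6
gripper_force: 40.0
```

Run:
```python
from h import *
f=optics.grab_frame("wrist")[30:140,180:340];g=optics.grab_frame("scene")[110:200,205:320]
r=lambda x:cv2.resize(x,(int(x.shape[1]*290/x.shape[0]),290),interpolation=cv2.INTER_CUBIC)
cv2.imwrite("pics/c6.png",np.hstack([r(f),r(g)]))
```

```text
(no output)
```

View pics/c6.png

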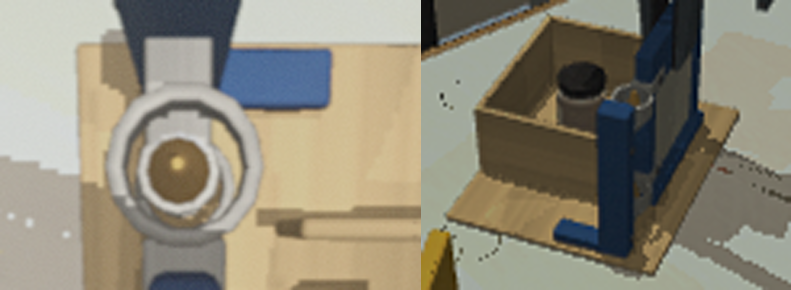

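Both knuckles are on their pins: the pin at (180,168) stands inside the ring at (184,160), and the gate stands on the base. I'll release and withdraw upward.

Call:
send_path --pt "0 0 0 0 0 0" --pt "0 0 0 0 0 0" --pt "0 0 0 0 0 0" --pt "0 0 0 0 0 0" --pt "0 0 0 0 0 0" --aperture 50

```text
time_s: 11.5
ee_pos: [562.7, -152.2, 107.7]
ee_rot: [-180.0, 0.0, 91.3]
force: [-0.9, -0.2, -1.4]
gripper_width: 49.0
gripper_force: 0.0
```

Call:
send_path --pt "0 0 -5 0 0 0" --pt "0 0 -15 0 0 0" --pt "0 0 -30 0 0 0" --pt "0 0 -40 0 0 0" --pt "0 0 -40 0 0 0" --pt "-30 -30 -30 0 0 0" --pt "-30 -30 0 0 0 0" --pt "0 0 0 0 0 0"

```text
time_s: 12.3
ee_pos: [502.7, -215.1, 268.7]
ee_rot: [179.9, 0.2, 91.1]
force: [-0.1, -0.1, -0.3]
gripper_width: 50.3
gripper_force: 0.0
```

Run:
```python
from h import *
a=optics.grab_frame("wrist");g=optics.grab_frame("scene")[100:290,180:320]
r=lambda x:cv2.resize(x,(int(x.shape[1]*420/x.shape[0]),420),interpolation=cv2.INTER_CUBIC)
cv2.imwrite("pics/c7.png",np.hstack([r(a[:230,190:]),r(g)])[:,:800])
```

```text
(no output)
```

View pics/c7.png

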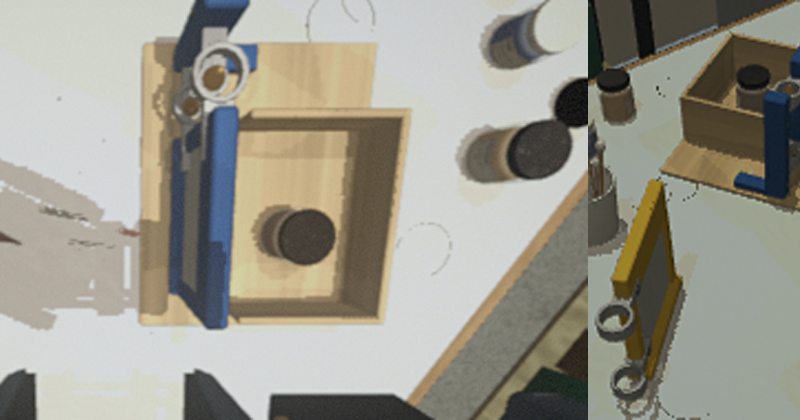

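The gate hangs on both pins, square across the bay's front. The jar, near (305,237), and the yellow gate look undisturbed, and the hand is clear.

Call:
send_path --pt "0 0 0 0 0 0" --pt "0 0 0 0 0 0"

```text
time_s: 12.6
ee_pos: [505.7, -211.6, 266.2]
ee_rot: [-180.0, -0.0, 91.3]
force: [0.5, 0.6, 0.3]
gripper_width: 50.1
gripper_force: 0.0
```

```bash
python3 -c "
from workcell import env, optics, order, status
print(order.job_done())"
```

```text
the job is handed in; nothing more can be done
None
```

The blue gate hangs on both pins and closes the bay's front, the yellow gate and the jar were left alone, and the job was handed in at about 12.6 s; no verdict was returned.

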